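Shim the rocking chopping board

TASK

The chopping board rocks because the foot under its far right corner, the one diagonally opposite the jar, is too short. Take the wooden shim by its grip, slide it flat along the table, thin end first, from the right under that short foot until you feel it bite snugly, and let go of it there; do not force it. Then press down gently with the fingers on the board's corner above it to check that the board no longer rocks, and leave the shim wedged in place and the other things undisturbed.

Things in the scene. Friction and masses are not known exactly. Their poses are not given: they have to be found in the camera images.
- board: Light wooden chopping board, 160 (x) x 220 (y) x 22 mm, top 38 mm above the table, on four round black feet 24 mm wide at x = +-65, y = +-95 mm. It cannot slide but rocks about the line through the feet at (-65,-95) and (+65,+95); a heavy jar (65 wide, 86 tall) standing on it at about (-36,+62) holds it level, so the short foot hangs in the air. Origin: on the table under its centre; z up.
- short_corner (a point): On the board's top face, above the centre of the short foot (board x = +65, y = -95 mm, 15 mm in from both edges): the place to press. The short foot hangs 3.5 to 10.5 mm above the table, different each time; no listed pose tells it. Unsupported, this corner drops when pressed with about 5 N.
- shim: Loose brown wooden shim lying flat, 30 mm wide, about 70 g. Origin: on its underside below the middle of its grip; x towards the thin end, z up. A block 42 mm long (x), 13 mm high carries an upright grip, 40 (x) x 14 (y) mm, top 57 mm up. The blade runs from x = 20 mm (13 mm thick) to x = 110 mm (2 mm thick), flat below, top falling 1 in 8.
- shim_tip (a point): Middle of the shim's thin end, on its underside. Slid in from the board's -y side, along the board's +y, it passes freely under the short foot, then binds between foot and table, resistance climbing 4 to 5 N per mm of travel (7 N is snug); friction then holds it. Held above the table or tipped, it loses its bite on release. Over 30 N between shim and board is forcing it.
- pear: Loose pear, 126 x 70 x 69 mm, a bystander. Origin under its centre.
- cup: Loose white faceted cup, 66 mm wide, 63 mm tall, a bystander. Origin under its centre.
- jar: Filled glass jar with a dark lid, 65 mm wide, 86 mm tall, 0.8 kg, standing on the board; it stays there. Origin under its centre.
There are look-alikes about, which are no part of the job. There is more than one size of the shim; the job needs the larger.

How it is judged:
On the way, in this order (a step that is already met when the one before it is completed fails the run):
1. the shim, flat, bites under the short foot (more than 1.5 N between shim and board) and the fingers are off it (contact force between shim and board above 1.5 N and horizontal distance between shim and short_corner below 0.118 m and contact force between the fingers and shim below 0.2 N and contact force between the fingers and board below 0.5 N), for 0.2 s.
2. the fingers press on the board with more than 4 N and it does not rock (tilt under 0.015 rad) (contact force between the fingers and board above 4 N and angle between board's own z axis and vertical below 0.015 rad and contact force between shim and board above 1.5 N), for 0.15 s.
At the end, for the whole second after the job is handed in: The shim lies flat (within 0.03 rad) and at rest under the short foot, its origin within 118 mm of the short corner, still wedged with more than 1 N between it and the board; the board is level (within 0.01 rad) (contact force between shim and board above 1 N and horizontal distance between shim and short_corner below 0.118 m and angle between shim's own z axis and vertical below 0.03 rad and angle between board's own z axis and vertical below 0.01 rad and linear speed of shim below 0.01 m/s); the robot touches nothing.
It fails at once if the shim is forced: more than 30 N between shim and board (contact force between shim and board above 30 N).
It fails at once if the fingers push on the board with more than 30 N (contact force between the fingers and board above 30 N).
It fails at once if the pear, the cup or the jar is moved more than 25 mm (distance of any of pear, cup, jar from where it was at the start of the episode above 0.025 m).
It also fails if it takes over 72 s, if anything falls off the work surface, if the arm or the gripper's body presses on something with over 40 N, if the wrist force passes 120 N, or if a joint passes its speed limit or range.

ROBOT

A 6-joint arm with a two-finger parallel gripper is mounted at the origin on the work surface; the furniture and walls round the work are solid. World frame = base frame: x ahead of the robot, y to its left, z up, the work surface at z = 0. Lengths are in m, angles in rad, forces in N, time in s.
With the tool pointing down it reaches from about 0.35 to 0.875 m from the base axis. Payload 4.2 kg.
Tool frame: the origin (TCP) lies midway between the tips of the shut fingers; the grasp point (between the pads) lies 19 mm behind it (r.tcp_to_grasp is the distance from the TCP to the grasp point, in m); z points along the fingers, y is the direction in which the jaws open and shut (so a half turn about z gives the same grasp; the last joint's range is limited). The gripper opens to 87 mm and grips with 3 to 60 N. Pads are 19 mm wide; open, the fingers measure 117 mm over their backs; the gripper's body (75 mm by 190 mm) begins 51 mm behind the grasp point.
Start: joints at [-0.938, 0.385, 0.008, 0, -1.194, -0.259], TCP at [0.228, -0.582, 0.223] pointing down, gripper open.
Joint ranges: [-3.14, 3.14], [-1.21, 2.06], [-1.07, 1.41], [-3.16, 2.05], [-2.99, -0.16], [-3.1, 3.1]. Speed limits (rad/s): [2.79, 2.79, 3.14, 3.14, 3.14, 3.14].

INTERFACE

Orientations are given as a unit quaternion [x, y, z, w].
In Python, from station import r gives the robot as it stands.
- The arm moves only by the tool send_rows, never from a script. Its argument "rows" is a list that holds one entry, the list of rows, each a list of 7 numbers: the turn, a rotation vector about the tool's x, y, z in degrees, then the shift along the tool's x, y, z in cm, then the opening, from 0 (shut) to 1 (fully open). A call has 1 to 5 rows; each row is the pose to reach, as a shift and turn from the pose commanded when the call began, along the tool's axes at that moment; what a row does not reach only later rows make up. A row lasts 1/8 s, in which the tool goes at most 62.5 mm and 10.7 degrees, less where a joint would pass 70% of its speed; a pose out of reach is approached as far as the arm can. A call with a gripper value outside its range is refused whole. The fingers move at their own pace and stop on an object; "force" is the grip in N (left out, the last holds). Time passes only in rows, so rows that repeat a pose let the fingers close. It gives the time, the measured TCP pose, the force and the opening at its end, in the units of the state.
- r.observe(): the state, without advancing time (a new reading comes with each control period).
- r.grab_frame(name): name is "scene" or "top"; returns the picture (480x640x3 uint8, red, green, blue); there is no depth.
- r.camera_info(name): a dict with "fov_y" (degrees; the focal length in pixels is half the picture's height over the tangent of half this angle, whatever the lens; pixels are square), "cx", "cy" (the principal point, pixels), "R" (3x3) and "t" (3): a world point X has camera coordinates R X + t. Camera axes: x right, y down, z forward; pixel columns grow to the right and rows downward; lengths in m; the calibration is good to about 2 mm. A picture is of the moment at which its call begins. camera_info takes no time and is no camera call.
- r.hand_in(): hands the job in, once; it reports no verdict.
The state is a dict: "time_s": time; "joint_pos": joint angles; "joint_velocities": joint speeds; "joint_torque": joint torques, N m; "eef_pos": TCP position; "orientation": TCP orientation; "ft_force": force on the tool from outside, world axes, zero at the start; "moment": the same for the moment, N m; "opening": finger opening in m.
Only numpy, scipy, OpenCV 4.12 (cv2) and the standard library are available. Lean on these libraries where they do the work, as an engineer would, in place of code of your own. Each camera call takes 0.05 s, during which the arm holds its last target.

## Working session

There is one attempt and no reset: what is moved stays moved. The work goes in short steps, Python scripts to look and compute and a tool call to move; the robot and the scene stay as the last step left them, time stands still between calls to the robot, and variables do not carry over. Pictures are saved under pics/ and viewed, and the job is handed in when it is done.

Besides the shell and the picture viewer there is one more tool, called as name(argument=value, ...) on one line, values as JSON. send_rows: Moves the arm, as the interface text tells. Its arguments: {"type":"object","properties":{"rows":{"type":"array","items":{"type":"array","items":{"type":"array","items":{"type":"number"}}}},"force":{"type":"number"}},"required":["rows"]}

```bash
ls; mkdir -p pics; python3 - <<'E'
from station import r
import cv2
for n in ("scene","top"):
    im=r.grab_frame(n); cv2.imwrite(f"pics/{n}0.png",im[:,:,::-1])
    i=r.camera_info(n); print(n,i)
print(r.observe())
E
```

```text
pics
scene {'fov_y': 46.38421098984551, 'cx': 318.24851058567776, 'cy': 235.46145297834192, 'R': array([[-0.45150417, -0.89208952, -0.01789631],
       [-0.65758488,  0.34623971, -0.66910402],
       [ 0.60309709, -0.29033491, -0.74295325]]), 't': array([0.2568148 , 0.34885547, 1.11292021])}
top {'fov_y': 54.63708563319916, 'cx': 329.88989676944254, 'cy': 235.63097157138392, 'R': array([[-0.01338313, -0.99989517,  0.00552632],
       [-0.9879678 ,  0.01237144, -0.15416413],
       [ 0.1540796 , -0.00752302, -0.9880298 ]]), 't': array([0.03010168, 0.49187975, 0.88075508])}
{'time_s': 0.1, 'joint_pos': array([-9.38415001e-01,  3.85479017e-01,  6.76731680e-03, -4.40173270e-04,
       -1.19398062e+00, -2.58588523e-01]), 'joint_velocities': array([-7.91004798e-04, -7.88892409e-05,  2.87139891e-03,  1.07618608e-03,
       -7.69558429e-04, -5.26773282e-06]), 'joint_torque': array([-3.56127421e-04, -3.91688597e+01,  1.87935269e+01,  4.23191518e+00,
        1.34925259e-02, -7.70917222e-05]), 'eef_pos': array([ 0.22803561, -0.58134357,  0.22157049]), 'orientation': array([-1.85730392e-01,  9.82600265e-01,  9.43620369e-04, -2.23883719e-04]), 'ft_force': array([-0.51291761, -0.06893244, -0.42685527]), 'moment': array([ 0.01662837, -0.02719227, -0.01244666]), 'opening': 0.08708042970473923}
```

View pics/scene0.png

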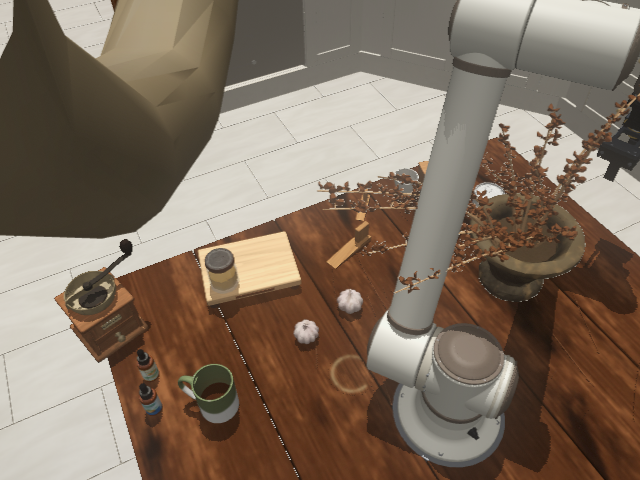

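View pics/top0.png

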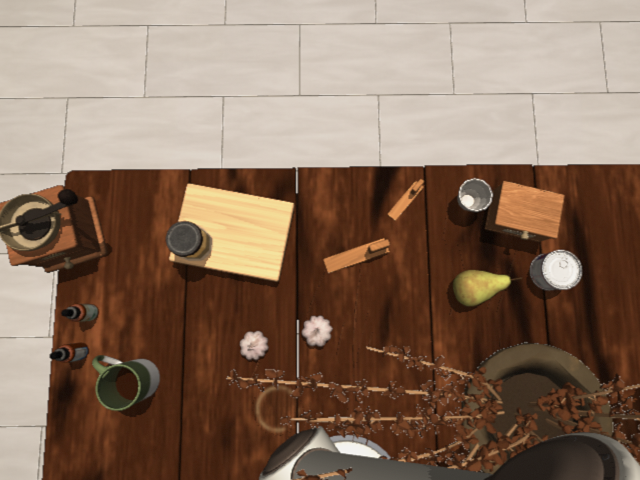

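Top view: there are two shims, the large one at about (357,255), thin end (325,268) and grip (377,248), and a small one at about (406,200). The board is at (235,232), the jar at (186,240) and the short corner near (294,203). The pear is at (480,288) and the cup at (475,195). I'll take a crop and measure.

```bash
cat > h.py <<'E'
import numpy as np, cv2
from station import r
def ray(n,uv,z):
    i=r.camera_info(n); f=240/np.tan(np.radians(i['fov_y']/2))
    R=i['R'];t=i['t']; c=-R.T@t
    d=R.T@np.array([(uv[0]-i['cx'])/f,(uv[1]-i['cy'])/f,1])
    return c+d*(z-c[2])/d[2]
def proj(n,X):
    i=r.camera_info(n); f=240/np.tan(np.radians(i['fov_y']/2))
    p=i['R']@np.array(X)+i['t']; return np.array([i['cx']+f*p[0]/p[2],i['cy']+f*p[1]/p[2]])
E
python3 - <<'E'
from h import *
im=cv2.imread('pics/top0.png')
c=im[160:300,160:440]; cv2.imwrite('pics/crop0.png',cv2.resize(c,None,fx=2.8,fy=2.8,interpolation=cv2.INTER_CUBIC))
hsv=cv2.cvtColor(im,cv2.COLOR_BGR2HSV)
for p in [(240,220),(340,263),(360,256),(378,243),(400,210),(330,290),(300,240),(345,240)]: print(p,hsv[p[1],p[0]])
m=((hsv[:,:,2]>170)&(hsv[:,:,0]<30)&(hsv[:,:,1]>50)&(hsv[:,:,1]<170)).astype(np.uint8)
m[:170]=0
cs,_=cv2.findContours(m,0,2)
for k in cs:
    if cv2.contourArea(k)>1000:
        print(cv2.contourArea(k)); 
        a=cv2.approxPolyDP(k,4,True)[:,0]; print(a.tolist())
        for p in a: print(p,ray('top',p,.038).round(4))
E
```

```text
(240, 220) [ 18 108 243]
(340, 263) [ 13 155 199]
(360, 256) [ 13 155 187]
(378, 243) [ 13 155 212]
(400, 210) [ 13 155 219]
(330, 290) [ 11 191  76]
(300, 240) [ 11 191  44]
(345, 240) [ 11 181  93]
7091.5
[[187, 184], [178, 220], [194, 222], [212, 238], [204, 266], [276, 280], [293, 203]]
[187 184] [0.6008 0.3094 0.038 ]
[178 220] [0.5274 0.3247 0.038 ]
[194 222] [0.523  0.2929 0.038 ]
[212 238] [0.4904 0.2564 0.038 ]
[204 266] [0.4352 0.2706 0.038 ]
[276 280] [0.4061 0.1298 0.038 ]
[293 203] [0.5592 0.0966 0.038 ]
2574.0
[[504, 181], [496, 222], [555, 237], [563, 195]]
[504 181] [ 0.5995 -0.3293  0.038 ]
[496 222] [ 0.5156 -0.3073  0.038 ]
[555 237] [ 0.4839 -0.4224  0.038 ]
[563 195] [ 0.569  -0.4461  0.038 ]
```

View pics/crop0.png

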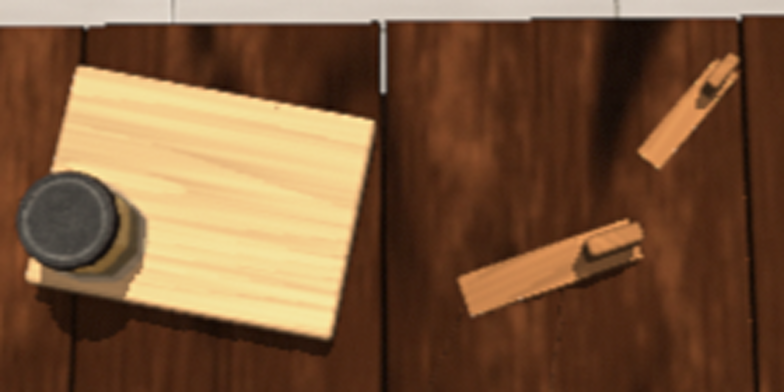

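The crop confirms it: the lower shim is the larger one (about 66 px long against about 45 px), with its thin end at lower left. Next I refine the board edges and the shim axis.

```bash
cat >> h.py <<'E'
def subedge(gray,a,b,n=40,w=5,lo=.12,hi=.88,maxjump=None):
    """points of strongest gradient along normals of segment a-b (pixels), line fit"""
    a=np.float32(a);b=np.float32(b);d=(b-a)/np.linalg.norm(b-a);nn=np.array([-d[1],d[0]])
    s=np.linspace(-w,w,8*w+1);P=[]
    for t in np.linspace(lo,hi,n):
        q=a+(b-a)*t; pts=(q+s[:,None]*nn).astype(np.float32)
        v=cv2.remap(gray,pts[:,0][None],pts[:,1][None],cv2.INTER_LINEAR)[0].astype(float)
        g=np.abs(np.gradient(cv2.GaussianBlur(v[None],(9,1),1.5)[0])); k=g>.5*g.max()
        k=np.abs(s-s[g.argmax()])<1.5
        P.append(q+nn*np.sum(s[k]*g[k])/np.sum(g[k]))
    l=cv2.fitLine(np.float32(P),cv2.DIST_HUBER,0,.01,.01).ravel()
    return l
def inter(l,m):
    A=np.array([[l[0],-m[0]],[l[1],-m[1]]]); s=np.linalg.solve(A,[m[2]-l[2],m[3]-l[3]]); return np.array([l[2]+l[0]*s[0],l[3]+l[1]*s[0]])
E
python3 - <<'E'
from h import *
im=cv2.imread('pics/top0.png'); g=cv2.cvtColor(im,cv2.COLOR_BGR2GRAY)
far=subedge(g,(187,184),(293,203)); rt=subedge(g,(293,203),(276,280)); nr=subedge(g,(276,280),(210,268)); lf=subedge(g,(187,184),(178,220),hi=.8)
FL,FR,NR,NL=[inter(*p) for p in ((far,lf),(far,rt),(rt,nr),(nr,lf))]
W=[ray('top',p,.038)[:2] for p in (FL,FR,NR,NL)]
for n,p,w in zip(('FL','FR','NR','NL'),(FL,FR,NR,NL),W): print(n,p.round(1),w.round(4))
for a,b in ((1,0),(2,3),(2,1),(3,0)):
    v=W[b]-W[a]; print(np.linalg.norm(v).round(4),np.degrees(np.arctan2(v[1],v[0])).round(2))
print('scene proj',[proj('scene',[*w,.038]).round(1) for w in W])
hsv=cv2.cvtColor(im,cv2.COLOR_BGR2HSV)
m=((hsv[:,:,2]>110)&(abs(hsv[:,:,0].astype(int)-13)<3)&(hsv[:,:,1]<175)).astype(np.uint8)
m[:225]=0;m[280:]=0;m[:,:315]=0;m[:,400:]=0
cs,_=cv2.findContours(m,0,2); k=max(cs,key=cv2.contourArea); print(cv2.contourArea(k),cv2.minAreaRect(k),cv2.approxPolyDP(k,1.5,True)[:,0].tolist())
c=cv2.resize(im[230:285,315:400],None,fx=9,fy=9,interpolation=cv2.INTER_CUBIC); cv2.imwrite('pics/crop1.png',c)
s=cv2.imread('pics/scene0.png'); cv2.imwrite('pics/crop2.png',cv2.resize(s[200:310,180:400],None,fx=3.6,fy=3.6,interpolation=cv2.INTER_CUBIC))
E
```

```text
FL [187.1 182.6] [0.6037 0.3093]
FR [293.7 202.5] [0.5602 0.0952]
NR [277.6 280.7] [0.4048 0.1268]
NL [168.2 259.8] [0.4482 0.3409]
0.2185 78.53
0.2184 78.52
0.1586 -11.5
0.1586 -11.47
scene proj [array([197.7, 249.3]), array([285.4, 230.6]), array([301. , 279.3]), array([206.6, 300.9])]
795.5 ((357.310302734375, 254.39207458496094), (15.563664436340332, 68.57868194580078), 70.82099914550781) [[390, 244], [387, 239], [382, 238], [332, 255], [323, 260], [327, 271], [330, 272], [369, 258], [369, 256], [366, 257], [364, 255], [369, 246], [371, 250]]
```

View pics/crop1.png

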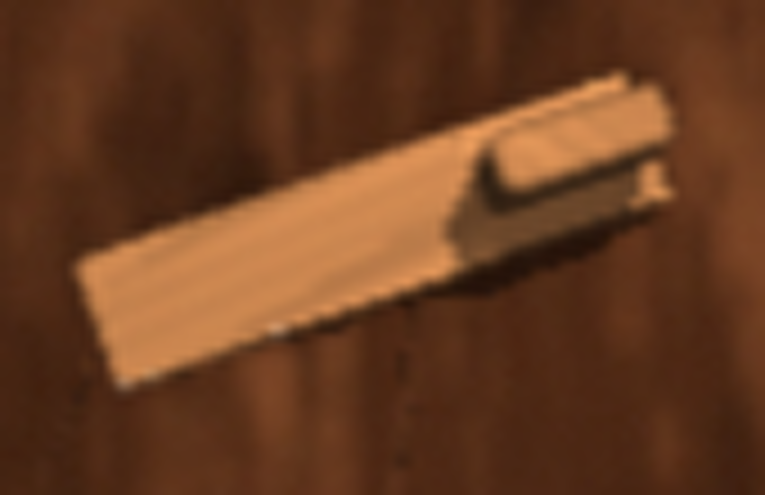

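View pics/crop2.png

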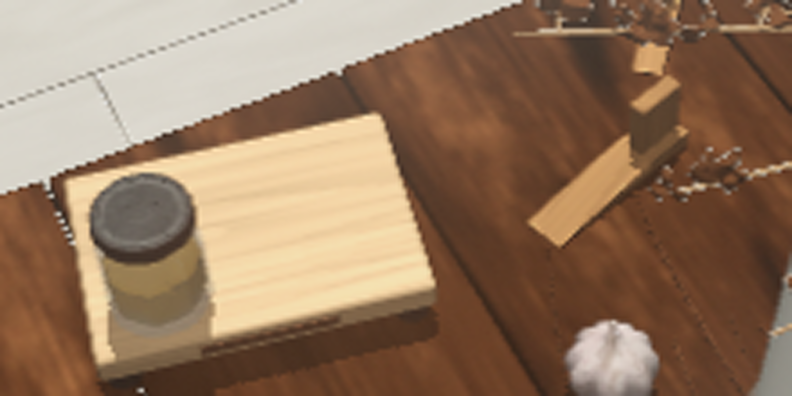

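```bash
python3 - <<'E'
from h import *
o=np.array([315,230.])
f=lambda x,y:(np.array([x,y])+.5)/9-.5+o
T=[ray('top',f(75,265),.002),ray('top',f(122,388),.002)]
tip=(T[0]+T[1])/2; print('tip',T,tip.round(4),'width',np.linalg.norm(T[0]-T[1]))
B=ray('top',f(627,72),.013); B2=ray('top',f(672,195),.013); print('back',B.round(4),B2.round(4))
bk=(B+B2)/2; v=tip-bk; print('len',np.hypot(*v[:2]),'dir',np.degrees(np.arctan2(v[1],v[0])))
v=T[0]-B; print('far edge dir',np.degrees(np.arctan2(v[1],v[0])))
v=T[1]-B2; print('near edge dir',np.degrees(np.arctan2(v[1],v[0])))
G=[ray('top',f(*p),.057) for p in ((497,140),(515,190),(655,85),(672,130))]; g=np.mean(G,0); print('grip',g.round(4)); 
v=(G[0]+G[1]-G[2]-G[3])/2; print(np.hypot(*v[:2]),np.degrees(np.arctan2(v[1],v[0])),np.linalg.norm(G[0]-G[1]))
v=tip-g; print('grip-tip',np.hypot(*v[:2]),np.degrees(np.arctan2(v[1],v[0])))
# scene check
os=np.array([180,200.]);fs=lambda x,y:(np.array([x,y])+.5)/3.6-.5+os
print('scene tip',[ray('scene',fs(*p),.002).round(4) for p in ((528,222),(562,246))])
gs=[ray('scene',fs(*p),.057).round(4) for p in ((630,107),(641,117),(668,78),(680,86))];print('scene grip',gs,np.mean(gs,0))
yaw=np.radians(-11.5); C=np.array([.5042,.2180]); Rb=np.array([[np.cos(yaw),-np.sin(yaw)],[np.sin(yaw),np.cos(yaw)]])
for n,p in (('short',(.065,-.095)),('shim@.118',(.065,-.213)),('pre',(.065,-.25))): print(n,(C+Rb@p).round(4))
E
```

```text
tip [array([0.44978718, 0.0383787 , 0.002     ]), array([0.4217817 , 0.02808328, 0.002     ])] [0.4358 0.0332 0.002 ] width 0.02983793640794424
back [ 0.4908 -0.0868  0.013 ] [ 0.4627 -0.0961  0.013 ]
len 0.1312274528474553 dir 108.19239279837612
far edge dir 108.13673452009355
near edge dir 108.2484872924492
grip [ 0.4704 -0.0718  0.057 ]
0.036243832242215356 109.36875970192145 0.011421592660859329
grip-tip 0.11056248772383762 108.22831913148397
scene tip [array([0.4517, 0.0371, 0.002 ]), array([0.4225, 0.0264, 0.002 ])]
scene grip [array([ 0.4688, -0.0501,  0.057 ]), array([ 0.4573, -0.0522,  0.057 ]), array([ 0.4802, -0.0865,  0.057 ]), array([ 0.4699, -0.0899,  0.057 ])] [ 0.46905  -0.069675  0.057   ]
short [0.549  0.1119]
shim@.118 [ 0.5254 -0.0037]
pre [ 0.5181 -0.0399]
```

The shim measures consistently: length 131 mm, width 30 mm, grip to tip 110 mm, and both views agree to about 2 mm. Before moving I check how high the plant beside the arm reaches.

```bash
python3 - <<'E'
from h import *
for n in ('scene','top'):
    i=r.camera_info(n); print(n,'cam',(-i['R'].T@i['t']).round(3))
def line(n,uv):
    i=r.camera_info(n); c=-i['R'].T@i['t']; p=ray(n,uv,0); return c,(p-c)/np.linalg.norm(p-c)
def tri(a,b):
    c1,d1=line('top',a);c2,d2=line('scene',b)
    s=np.linalg.lstsq(np.c_[d1,-d2],c2-c1,rcond=None)[0]; p,q=c1+d1*s[0],c2+d2*s[1]
    return ((p+q)/2).round(3),np.linalg.norm(p-q).round(3)
for t in ((232,378),(368,348),(285,418)):
    for s in ((320,185),(365,248),(400,288),(322,206),(410,235)): print(t,s,*tri(t,s))
from scipy.spatial.transform import Rotation as Ro
print('small shim',[ray('top',p,.005).round(3) for p in ((388,215),(397,221),(420,180))])
print('pear',ray('top',(480,288),.035).round(3),'cup',ray('top',(475,195),.06).round(3), 'block',ray('top',(530,210),.05).round(3))
E
python3 -c "
import cv2
s=cv2.imread('pics/scene0.png');cv2.imwrite('pics/crop3.png',cv2.resize(s[80:320,310:640],None,fx=2.4,fy=2.4,interpolation=cv2.INTER_CUBIC))
s=cv2.imread('pics/top0.png');cv2.imwrite('pics/crop4.png',cv2.resize(s[240:480,220:640],None,fx=1.9,fy=1.9,interpolation=cv2.INTER_CUBIC))"
```

```text
scene cam [-0.326  0.431  1.065]
top cam [0.351 0.031 0.946]
(232, 378) (320, 185) [0.28  0.133 0.438] 0.002
(232, 378) (365, 248) [0.237 0.119 0.328] 0.088
(232, 378) (400, 288) [0.201 0.106 0.268] 0.162
(232, 378) (322, 206) [0.272 0.138 0.399] 0.005
(232, 378) (410, 235) [0.218 0.085 0.379] 0.158
(368, 348) (320, 185) [0.325 0.042 0.376] 0.127
(368, 348) (365, 248) [ 0.3   -0.007  0.189] 0.057
(368, 348) (400, 288) [ 0.273 -0.05   0.052] 0.011
(368, 348) (322, 206) [0.321 0.039 0.325] 0.13
(368, 348) (410, 235) [ 0.28  -0.046  0.223] 0.036
(285, 418) (320, 185) [0.256 0.107 0.449] 0.07
(285, 418) (365, 248) [0.212 0.085 0.324] 0.004
(285, 418) (400, 288) [0.175 0.066 0.244] 0.068
(285, 418) (322, 206) [0.247 0.109 0.41 ] 0.068
(285, 418) (410, 235) [0.197 0.051 0.359] 0.079
small shim [array([ 0.539, -0.097,  0.005]), array([ 0.526, -0.115,  0.005]), array([ 0.613, -0.166,  0.005])]
pear [ 0.386 -0.268  0.035] cup [ 0.566 -0.262  0.06 ] block [ 0.537 -0.372  0.05 ]
```

View pics/crop3.png

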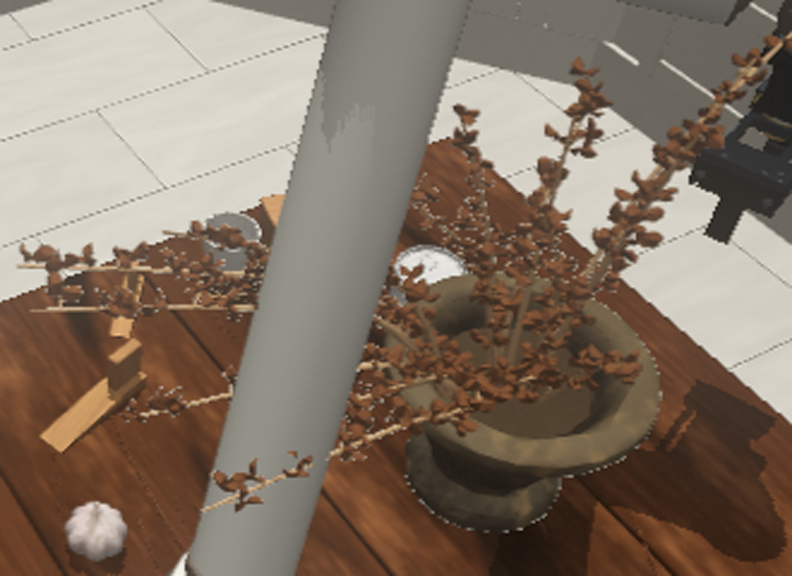

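View pics/crop4.png

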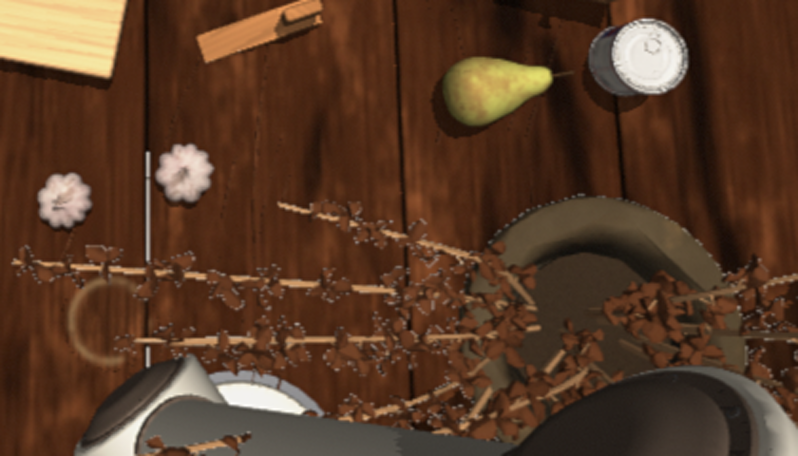

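```bash
python3 - <<'E'
from h import *
i=r.camera_info('scene'); c=-i['R'].T@i['t']
for uv in ((551,107),(502,124),(635,95),(477,80),(540,60),(470,60)):
    p=ray('scene',uv,0); d=p-c
    for y in (-.25,-.35,-.45,-.55):
        s=(y-c[1])/d[1]; X=c+d*s; print(uv,X.round(3),'top px',proj('top',X).round(0))
E
```

```text
(551, 107) [ 0.195 -0.25   0.515] top px [653. 485.]
(551, 107) [ 0.272 -0.35   0.435] top px [685. 378.]
(551, 107) [ 0.348 -0.45   0.354] top px [707. 305.]
(551, 107) [ 0.425 -0.55   0.274] top px [723. 251.]
(502, 124) [ 0.287 -0.25   0.421] top px [583. 364.]
(502, 124) [ 0.376 -0.35   0.327] top px [613. 285.]
(502, 124) [ 0.466 -0.45   0.232] top px [634. 229.]
(502, 124) [ 0.556 -0.55   0.138] top px [649. 188.]
(635, 95) [ 0.07  -0.25   0.612] top px [785. 759.]
(635, 95) [ 0.129 -0.35   0.546] top px [817. 589.]
(635, 95) [ 0.187 -0.45   0.48 ] top px [838. 477.]
(635, 95) [ 0.245 -0.55   0.413] top px [853. 398.]
(477, 80) [ 0.375 -0.25   0.465] top px [598. 280.]
(477, 80) [ 0.478 -0.35   0.377] top px [629. 201.]
(477, 80) [ 0.581 -0.45   0.289] top px [650. 146.]
(477, 80) [ 0.684 -0.55   0.202] top px [666. 105.]
(540, 60) [ 0.245 -0.25   0.575] top px [699. 444.]
(540, 60) [ 0.329 -0.35   0.503] top px [732. 326.]
(540, 60) [ 0.413 -0.45   0.431] top px [755. 246.]
(540, 60) [ 0.497 -0.55   0.359] top px [771. 189.]
(470, 60) [ 0.405 -0.25   0.492] top px [611. 249.]
(470, 60) [ 0.512 -0.35   0.408] top px [642. 168.]
(470, 60) [ 0.619 -0.45   0.324] top px [664. 112.]
(470, 60) [ 0.727 -0.55   0.24 ] top px [680.  71.]
```

```bash
cat >> h.py <<'E'
from scipy.spatial.transform import Rotation as Ro
def go(p,yheading=None,deg=None):
    """shift (cm, tool axes) & rotvec (deg) from present measured pose to p with tool down, jaw axis heading in deg"""
    s=r.observe(); R0=Ro.from_quat(s['orientation'])
    sh=R0.inv().apply(np.array(p)-s['eef_pos'])*100
    out=[]
    ty=R0.as_matrix()[:,1]; cur=np.degrees(np.arctan2(ty[1],ty[0]))
    print('eef',s['eef_pos'].round(4),'jaw heading',cur.round(2),'tilt z',R0.as_matrix()[:,2].round(4),'op',round(s['opening'],4),'t',round(s['time_s'],2))
    if yheading is not None:
        h=np.radians(yheading); y=np.array([np.cos(h),np.sin(h),0]); z=np.array([0,0,-1.]); x=np.cross(y,z)
        Rt=Ro.from_matrix(np.c_[x,y,z]); print('turn',np.degrees((R0.inv()*Rt).as_rotvec()).round(2))
    print('shift cm',sh.round(2))
    print('F',s['ft_force'].round(2),'tau',s['joint_torque'].round(2),'q',s['joint_pos'].round(3))
E
python3 - <<'E'
from h import *
go([.5,-.58,.33]); go([.62,-.2,.33],198.2)
E
```

```text
eef [ 0.228  -0.5813  0.2216] jaw heading 111.41 tilt z [-8.0e-04  1.8e-03 -1.0e+00] op 0.0871 t 0.1
shift cm [-25.37  -9.78 -10.86]
F [-0.51 -0.07 -0.43] tau [-0.000e+00 -3.917e+01  1.879e+01  4.230e+00  1.000e-02 -0.000e+00] q [-0.938  0.385  0.007 -0.    -1.194 -0.259]
eef [ 0.228  -0.5813  0.2216] jaw heading 111.41 tilt z [-8.0e-04  1.8e-03 -1.0e+00] op 0.0871 t 0.1
turn [ 9.000e-02  8.000e-02 -8.679e+01]
shift cm [-50.41  21.22 -10.81]
F [-0.51 -0.07 -0.43] tau [-0.000e+00 -3.917e+01  1.879e+01  4.230e+00  1.000e-02 -0.000e+00] q [-0.938  0.385  0.007 -0.    -1.194 -0.259]
```

send_rows(rows=[[[0,0,0,0,0,-5,1],[0,0,0,0,0,-10,1],[0,0,0,-6,-2,-10,1],[0,0,0,-12,-4,-10,1],[0,0,0,-18,-7,-10,1]]])

```text
time_s: 0.72
eef_pos: [0.4169, -0.5802, 0.3228]
orientation: [-0.186, 0.983, 0.0, 0.0]
ft_force: [0.3, -1.3, 0.6]
opening: 0.0872
```

send_rows(rows=[[[0,0,0,-6,-2,0,1],[0,0,-10,-11,2,0,1],[0,0,-20,-16,7,0,1],[0,0,-30,-20,12,0,1],[0,0,-30,-20,12,0,1]]])

```text
time_s: 1.35
eef_pos: [0.5591, -0.3923, 0.3225]
orientation: [-0.436, 0.9, 0.0, 0.0]
ft_force: [-0.3, -0.2, -0.0]
opening: 0.0871
```

```bash
python3 - <<'E'
from h import *
go([.60,-.1,.32],198.2)
im=r.grab_frame('scene'); cv2.imwrite('pics/s1.png',im[:,:,::-1])
E
```

```text
eef [ 0.5591 -0.3923  0.3225] jaw heading 141.7 tilt z [-3.e-04  8.e-04 -1.e+00] op 0.0871 t 1.35
turn [ 3.00e-02  4.00e-02 -5.65e+01]
shift cm [-25.48  14.9    0.27]
F [-0.27 -0.19 -0.03] tau [ 8.200e-01 -4.324e+01  1.980e+01  4.290e+00  1.000e-02  2.300e-01] q [-3.760e-01  4.470e-01  3.510e-01 -1.000e-03 -1.474e+00 -2.920e-01]
```

View pics/s1.png

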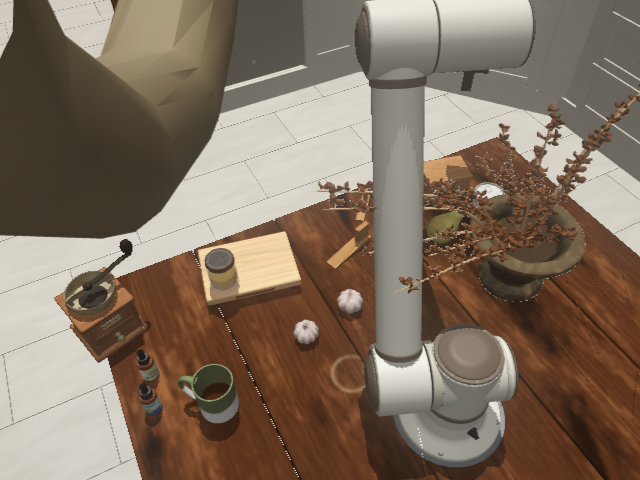

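send_rows(rows=[[[0,0,-10,-6,3,0,1],[0,0,-20,-12,6,0,1],[0,0,-30,-18,10,0,1],[0,0,-40,-22,13,0,1],[0,0,-50,-25,15,0,1]]])

```text
time_s: 2.02
eef_pos: [0.5962, -0.106, 0.3224]
orientation: [0.775, -0.632, -0.0, 0.0]
ft_force: [0.9, -0.3, -0.3]
opening: 0.0872
```

```bash
python3 - <<'E'
from h import *
go([.4703,-.0715,.15],198.2)
E
```

```text
eef [ 0.5962 -0.106   0.3224] jaw heading -168.32 tilt z [-4.e-04 -1.e-04 -1.e+00] op 0.0872 t 2.02
turn [ 0.02  0.   -6.52]
shift cm [-5.93 11.63 17.24]
F [ 0.9  -0.25 -0.29] tau [-1.880e+00 -3.646e+01  1.981e+01  4.350e+00 -3.000e-02 -5.800e-01] q [ 0.091  0.303  0.134  0.    -1.402  0.113]
```

send_rows(rows=[[[0,0,-3,-2,4,4,1],[0,0,-6.5,-4,8,8,1],[0,0,-6.5,-5.9,11.6,12,1],[0,0,-6.5,-5.9,11.6,15,1],[0,0,-6.5,-5.9,11.6,15,1]]])

```text
time_s: 2.65
eef_pos: [0.4694, -0.0733, 0.1709]
orientation: [0.808, -0.589, -0.002, 0.002]
ft_force: [-0.1, 0.7, 0.7]
opening: 0.0866
```

```bash
python3 - <<'E'
from h import *
go([.4703,-.0715,.023],198.2)
for n in ('scene','top'): cv2.imwrite(f'pics/{n}2.png',r.grab_frame(n)[:,:,::-1])
E
```

```text
eef [ 0.4694 -0.0733  0.1709] jaw heading -162.21 tilt z [-5.e-03 -9.e-04 -1.e+00] op 0.0866 t 2.65
turn [ 0.29  0.04 -0.41]
shift cm [-0.13 -0.21 14.79]
F [-0.11  0.74  0.72] tau [  0.12 -25.89  15.52   3.45   0.12  -0.  ] q [ 0.188  0.18  -0.422 -0.    -0.974  0.122]
```

View pics/scene2.png

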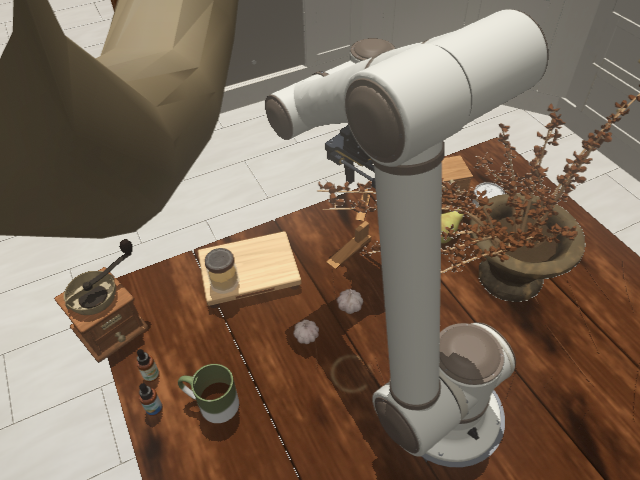

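View pics/top2.png

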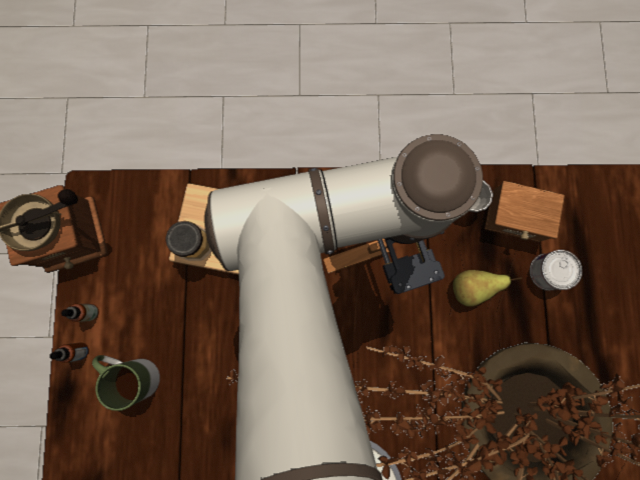

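The gripper stands over the large shim's grip, with the forearm about 0.1 m above the plant's branches. Descending.

send_rows(rows=[[[0,0,0,-0.1,0,3,1],[0,0,0,-0.1,0,6,1],[0,0,0,-0.1,0,8,1],[0,0,0,-0.1,0,9,1],[0,0,0,-0.1,0,9,1]]])

```text
time_s: 3.38
eef_pos: [0.4715, -0.0714, 0.0829]
orientation: [0.808, -0.589, 0.0, -0.0]
ft_force: [-0.0, 0.8, -0.5]
opening: 0.0871
```

```bash
python3 - <<'E'
from h import *
go([.4703,-.0715,.024],198.2)
for n in ('scene','top'): cv2.imwrite(f'pics/{n}3.png',cv2.resize(r.grab_frame(n)[130:310,280:480,::-1],None,fx=3.2,fy=3.2,interpolation=cv2.INTER_CUBIC))
E
```

```text
eef [ 0.4715 -0.0714  0.0829] jaw heading -162.11 tilt z [ 6.e-04 -1.e-04 -1.e+00] op 0.0871 t 3.38
turn [-0.03 -0.02 -0.31]
shift cm [-0.03  0.12  5.89]
F [-0.    0.75 -0.45] tau [-2.000e-02 -2.875e+01  1.337e+01  2.980e+00  8.000e-02 -0.000e+00] q [ 0.192  0.296 -0.535  0.    -0.739  0.12 ]
```

View pics/scene3.png

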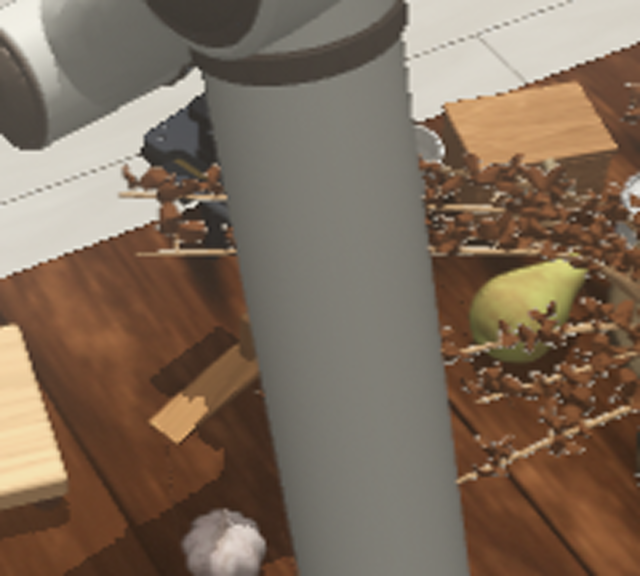

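View pics/top3.png

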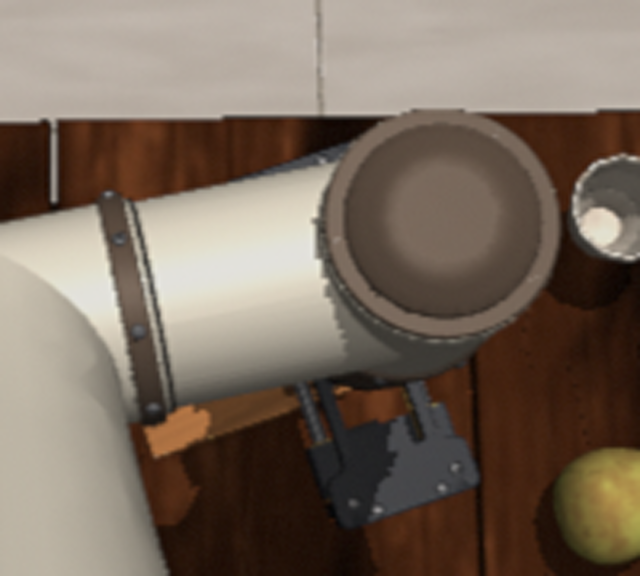

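send_rows(rows=[[[0,0,-0.3,0,0.1,2,1],[0,0,-0.3,0,0.1,4,1],[0,0,-0.3,0,0.1,5,1],[0,0,-0.3,0,0.1,5.8,1],[0,0,-0.3,0,0.1,5.8,1]]])

```text
time_s: 4.1
eef_pos: [0.4698, -0.0715, 0.0245]
orientation: [0.81, -0.586, -0.0, 0.0]
ft_force: [0.1, -0.1, 0.0]
opening: 0.0866
```

send_rows(rows=[[[0,0,0,0,0,0,0],[0,0,0,0,0,0,0],[0,0,0,0,0,0,0],[0,0,0,0,0,0,0],[0,0,0,0,0,0,0]]], force=20)

```text
time_s: 4.72
eef_pos: [0.4697, -0.0715, 0.0246]
orientation: [0.81, -0.586, 0.0, -0.0]
ft_force: [-0.7, 0.5, -0.8]
opening: 0.0448
```

send_rows(rows=[[[0,0,0,0,0,0,0],[0,0,0,0,0,0,0],[0,0,0,0,0,0,0]]])

```text
time_s: 5.1
eef_pos: [0.4698, -0.0715, 0.0246]
orientation: [0.81, -0.586, 0.0, -0.0]
ft_force: [-0.2, -0.1, 0.3]
opening: 0.0149
```

```bash
python3 - <<'E'
from h import *
go([.5121,-.0694,.0245],168.5)
E
```

```text
eef [ 0.4698 -0.0715  0.0246] jaw heading -161.78 tilt z [ 3.e-04  0.e+00 -1.e+00] op 0.0149 t 5.1
turn [-2.000e-02  0.000e+00  2.972e+01]
shift cm [ 1.13 -4.08  0.01]
F [-0.25 -0.06  0.31] tau [ -0.06 -31.63  10.85   2.43  -0.08   0.  ] q [ 0.192  0.39  -0.597  0.    -0.583  0.126]
```

send_rows(rows=[[[0,0,0,0,0,0,0],[0,0,0,0,0,0,0],[0,0,0,0,0,0,0]]])

```text
time_s: 5.48
eef_pos: [0.4696, -0.0715, 0.0245]
orientation: [0.81, -0.586, -0.0, 0.0]
ft_force: [-0.3, 0.6, -0.8]
opening: 0.0138
```

send_rows(rows=[[[0,0,6,0.2,-0.8,0,0],[0,0,12,0.4,-1.6,0,0],[0,0,18,0.7,-2.4,0,0],[0,0,24,0.9,-3.2,0,0],[0,0,29.7,1.1,-4.1,0,0]]])

```text
time_s: 6.1
eef_pos: [0.5119, -0.0692, 0.0245]
orientation: [-0.632, 0.775, 0.0, -0.0]
ft_force: [0.3, -0.0, 0.4]
opening: 0.0137
```

send_rows(rows=[[[0,0,0,0,0,0,0],[0,0,0,0,0,0,0]]])

```text
time_s: 6.35
eef_pos: [0.5118, -0.0691, 0.0245]
orientation: [-0.633, 0.774, 0.0, -0.0]
ft_force: [0.2, -0.5, -0.7]
opening: 0.0142
```

```bash
python3 - <<'E'
from h import *
go([.5121,-.0694,.0245],168.5)
for n in ('scene','top'): cv2.imwrite(f'pics/{n}4.png',cv2.resize(r.grab_frame(n)[160:310,160:420,::-1],None,fx=3,fy=3,interpolation=cv2.INTER_CUBIC))
E
```

```text
eef [ 0.5118 -0.0691  0.0245] jaw heading 168.59 tilt z [-1.e-04  0.e+00 -1.e+00] op 0.0142 t 6.35
turn [0.01 0.   0.09]
shift cm [ 0.02 -0.03  0.  ]
F [ 0.22 -0.49 -0.73] tau [-2.000e-02 -3.500e+01  1.194e+01  2.690e+00 -5.000e-02  0.000e+00] q [ 0.18   0.442 -0.496 -0.    -0.633 -0.379]
```

View pics/scene4.png

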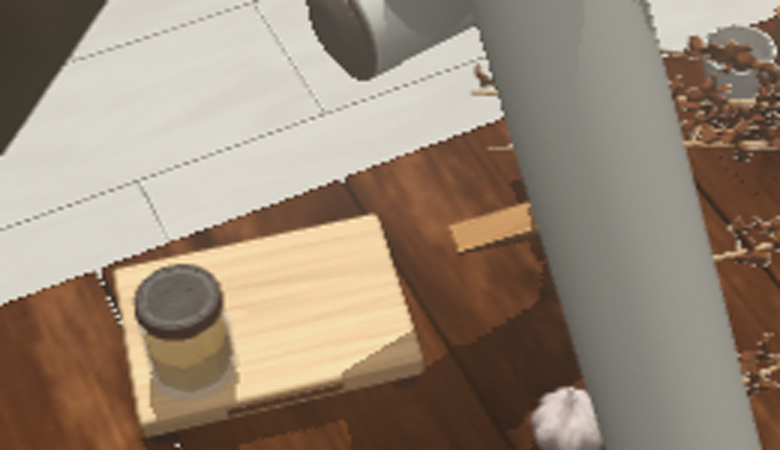

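View pics/top4.png

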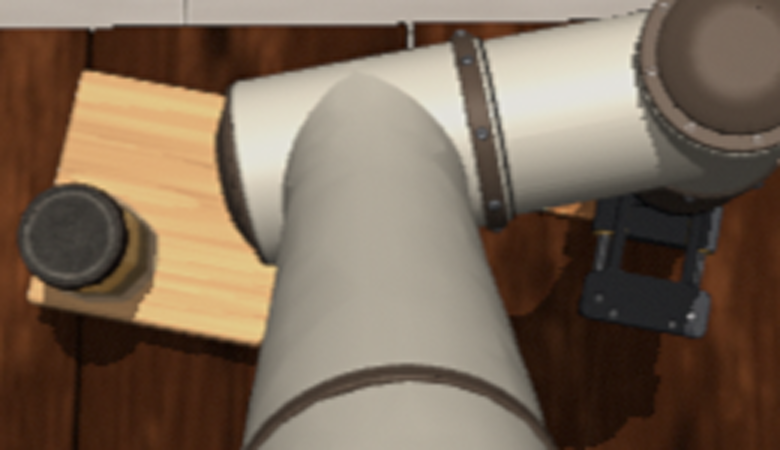

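```bash
python3 - <<'E'
from h import *
f=lambda x,y:(np.array([x,y])+.5)/3-.5+160
a,b=[ray('scene',f(*p),.002) for p in ((449,227),(458,254))]
print(a.round(4),b.round(4),((a+b)/2).round(4))
e=ray('scene',f(528,203),.008); v=a-e; print(np.degrees(np.arctan2(v[1],v[0])))
# forward 10mm along board +y in tool axes
s=r.observe(); R0=Ro.from_quat(s['orientation']); print(R0.inv().apply([.1994,.9799,0]))
E
```

```text
[0.548 0.036 0.002] [0.5171 0.0428 0.002 ] [0.5325 0.0394 0.002 ]
80.53902997285556
[-9.99981632e-01 -1.04907128e-03 -7.18474489e-05]
```

send_rows(rows=[[[0,0,0,-1.5,0,0,0],[0,0,0,-3,0,0,0],[0,0,0,-4,0,0,0],[0,0,0,-4.5,0,0,0],[0,0,0,-4.5,0,0,0]]])

```text
time_s: 7.08
eef_pos: [0.5211, -0.0245, 0.0245]
orientation: [-0.633, 0.774, 0.0, 0.0]
ft_force: [0.3, -0.7, -0.7]
opening: 0.014
```

send_rows(rows=[[[0,0,0,-0.1,0,0,0],[0,0,0,-0.2,0,0,0],[0,0,0,-0.3,0,0,0],[0,0,0,-0.3,0,0,0]]])

```text
time_s: 7.58
eef_pos: [0.5216, -0.0221, 0.0245]
orientation: [-0.633, 0.774, 0.0, -0.0]
ft_force: [-0.2, -0.5, -0.5]
opening: 0.0138
```

send_rows(rows=[[[0,0,0,-0.1,0,0,0],[0,0,0,-0.2,0,0,0],[0,0,0,-0.3,0,0,0],[0,0,0,-0.3,0,0,0]]])

```text
time_s: 8.07
eef_pos: [0.5223, -0.0191, 0.0246]
orientation: [-0.633, 0.774, -0.0, 0.0]
ft_force: [-0.5, -0.8, -0.8]
opening: 0.0141
```

send_rows(rows=[[[0,0,0,-0.1,0,0,0],[0,0,0,-0.2,0,0,0],[0,0,0,-0.3,0,0,0],[0,0,0,-0.3,0,0,0]]])

```text
time_s: 8.57
eef_pos: [0.5229, -0.0161, 0.0245]
orientation: [-0.633, 0.774, 0.0, 0.0]
ft_force: [0.2, 0.1, -0.6]
opening: 0.0135
```

send_rows(rows=[[[0,0,0,-0.1,0,0,0],[0,0,0,-0.2,0,0,0],[0,0,0,-0.3,0,0,0]]])

```text
time_s: 8.95
eef_pos: [0.5235, -0.0132, 0.0245]
orientation: [-0.633, 0.774, -0.0, 0.0]
ft_force: [-0.3, -0.2, -0.9]
opening: 0.0138
```

send_rows(rows=[[[0,0,0,-0.1,0,0,0],[0,0,0,-0.2,0,0,0],[0,0,0,-0.3,0,0,0]]])

```text
time_s: 9.32
eef_pos: [0.5241, -0.0103, 0.0246]
orientation: [-0.633, 0.774, 0.0, 0.0]
ft_force: [0.1, 1.2, -0.7]
opening: 0.0137
```

send_rows(rows=[[[0,0,0,-0.1,0,0,0],[0,0,0,-0.2,0,0,0],[0,0,0,-0.3,0,0,0]]])

```text
time_s: 9.7
eef_pos: [0.5247, -0.0073, 0.0246]
orientation: [-0.633, 0.774, 0.0, 0.0]
ft_force: [-0.7, -0.5, 0.8]
opening: 0.0137
```

send_rows(rows=[[[0,0,0,-0.1,0,0,0],[0,0,0,-0.2,0,0,0],[0,0,0,-0.3,0,0,0]]])

```text
time_s: 10.07
eef_pos: [0.5253, -0.0044, 0.0246]
orientation: [-0.633, 0.774, -0.0, 0.0]
ft_force: [-0.3, 0.4, -0.7]
opening: 0.0139
```

send_rows(rows=[[[0,0,0,-0.1,0,0,0],[0,0,0,-0.2,0,0,0],[0,0,0,-0.3,0,0,0]]])

```text
time_s: 10.45
eef_pos: [0.5258, -0.0014, 0.0245]
orientation: [-0.633, 0.774, 0.0, -0.0]
ft_force: [0.2, 0.2, -0.3]
opening: 0.0138
```

send_rows(rows=[[[0,0,0,-0.1,0,0,0],[0,0,0,-0.2,0,0,0],[0,0,0,-0.3,0,0,0]]])

```text
time_s: 10.82
eef_pos: [0.5264, 0.0015, 0.0246]
orientation: [-0.633, 0.774, 0.0, -0.0]
ft_force: [-0.0, -0.2, -0.9]
opening: 0.0141
```

send_rows(rows=[[[0,0,0,-0.1,0,0,0],[0,0,0,-0.2,0,0,0],[0,0,0,-0.3,0,0,0]]])

```text
time_s: 11.2
eef_pos: [0.5271, 0.0045, 0.0246]
orientation: [-0.633, 0.774, 0.0, 0.0]
ft_force: [0.0, 0.1, -0.2]
opening: 0.0138
```

send_rows(rows=[[[0,0,0,-0.1,0,0,0],[0,0,0,-0.2,0,0,0],[0,0,0,-0.3,0,0,0]]])

```text
time_s: 11.58
eef_pos: [0.5277, 0.0074, 0.0246]
orientation: [-0.633, 0.774, -0.0, -0.0]
ft_force: [0.1, 0.2, -1.1]
opening: 0.0138
```

send_rows(rows=[[[0,0,0,-0.1,0,0,0],[0,0,0,-0.2,0,0,0],[0,0,0,-0.3,0,0,0]]])

```text
time_s: 11.95
eef_pos: [0.5282, 0.0103, 0.0245]
orientation: [-0.633, 0.774, -0.0, -0.0]
ft_force: [-0.3, 0.3, -0.2]
opening: 0.014
```

send_rows(rows=[[[0,0,0,-0.1,0,0,0],[0,0,0,-0.2,0,0,0],[0,0,0,-0.3,0,0,0]]])

```text
time_s: 12.32
eef_pos: [0.5289, 0.0133, 0.0246]
orientation: [-0.633, 0.774, -0.0, 0.0]
ft_force: [0.4, -0.7, 0.1]
opening: 0.014
```

send_rows(rows=[[[0,0,0,-0.1,0,0,0],[0,0,0,-0.2,0,0,0],[0,0,0,-0.3,0,0,0]]])

```text
time_s: 12.7
eef_pos: [0.5294, 0.0162, 0.0245]
orientation: [-0.633, 0.774, 0.0, -0.0]
ft_force: [-0.5, -0.4, -0.7]
opening: 0.0141
```

send_rows(rows=[[[0,0,0,-0.1,0,0,0],[0,0,0,-0.2,0,0,0],[0,0,0,-0.3,0,0,0]]])

```text
time_s: 13.08
eef_pos: [0.53, 0.0192, 0.0245]
orientation: [-0.633, 0.774, 0.0, -0.0]
ft_force: [1.0, -0.4, -1.1]
opening: 0.0136
```

send_rows(rows=[[[0,0,0,-0.1,0,0,0],[0,0,0,-0.2,0,0,0],[0,0,0,-0.3,0,0,0]]])

```text
time_s: 13.45
eef_pos: [0.5307, 0.0221, 0.0246]
orientation: [-0.633, 0.774, -0.0, 0.0]
ft_force: [0.4, -0.5, -0.9]
opening: 0.0136
```

```bash
python3 - <<'E'
from h import *
go([.549,.1119,.0245])
for n in ('scene',): cv2.imwrite(f'pics/{n}5.png',cv2.resize(r.grab_frame(n)[180:310,180:380,::-1],None,fx=3.9,fy=3.9,interpolation=cv2.INTER_CUBIC))
E
```

```text
eef [0.5307 0.0221 0.0246] jaw heading 168.51 tilt z [ 1.e-04  0.e+00 -1.e+00] op 0.0136 t 13.45
shift cm [-9.17 -0.01  0.01]
F [ 0.35 -0.52 -0.9 ] tau [-5.000e-02 -3.657e+01  1.237e+01  2.810e+00 -0.000e+00  1.000e-02] q [ 0.347  0.46  -0.46   0.    -0.651 -0.548]
```

View pics/scene5.png

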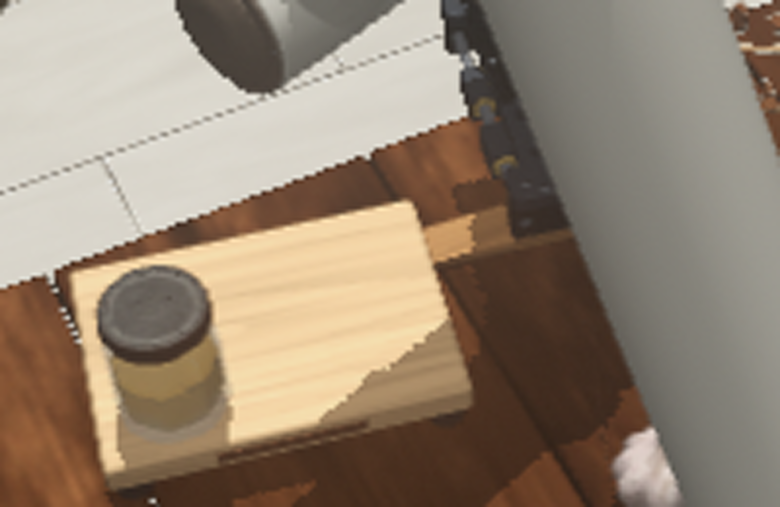

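The shim's blade runs straight under the far right corner (crop (440,235)) and hasn't met the foot yet. Continuing.

send_rows(rows=[[[0,0,0,-0.1,0,0,0],[0,0,0,-0.2,0,0,0],[0,0,0,-0.3,0,0,0]]])

```text
time_s: 13.88
eef_pos: [0.5312, 0.025, 0.0246]
orientation: [-0.633, 0.774, -0.0, 0.0]
ft_force: [-0.5, 0.1, -1.0]
opening: 0.0136
```

send_rows(rows=[[[0,0,0,-0.1,0,0,0],[0,0,0,-0.2,0,0,0],[0,0,0,-0.3,0,0,0]]])

```text
time_s: 14.25
eef_pos: [0.5318, 0.028, 0.0246]
orientation: [-0.633, 0.774, 0.0, -0.0]
ft_force: [0.5, -0.9, -0.9]
opening: 0.0139
```

send_rows(rows=[[[0,0,0,-0.1,0,0,0],[0,0,0,-0.2,0,0,0],[0,0,0,-0.3,0,0,0]]])

```text
time_s: 14.62
eef_pos: [0.5324, 0.0309, 0.0245]
orientation: [-0.633, 0.774, 0.0, -0.0]
ft_force: [0.1, 0.2, -0.5]
opening: 0.0137
```

send_rows(rows=[[[0,0,0,-0.1,0,0,0],[0,0,0,-0.2,0,0,0],[0,0,0,-0.3,0,0,0]]])

```text
time_s: 15.0
eef_pos: [0.533, 0.0338, 0.0246]
orientation: [-0.633, 0.774, -0.0, 0.0]
ft_force: [-0.2, 0.1, -0.7]
opening: 0.0138
```

send_rows(rows=[[[0,0,0,-0.1,0,0,0],[0,0,0,-0.2,0,0,0],[0,0,0,-0.3,0,0,0]]])

```text
time_s: 15.38
eef_pos: [0.5336, 0.0368, 0.0246]
orientation: [-0.633, 0.774, -0.0, 0.0]
ft_force: [-0.1, 1.6, -0.3]
opening: 0.014
```

send_rows(rows=[[[0,0,0,-0.1,0,0,0],[0,0,0,-0.2,0,0,0],[0,0,0,-0.3,0,0,0]]])

```text
time_s: 15.75
eef_pos: [0.5342, 0.0397, 0.0246]
orientation: [-0.633, 0.774, -0.0, 0.0]
ft_force: [0.3, 0.2, -0.4]
opening: 0.0138
```

send_rows(rows=[[[0,0,0,-0.1,0,0,0],[0,0,0,-0.2,0,0,0],[0,0,0,-0.3,0,0,0]]])

```text
time_s: 16.12
eef_pos: [0.5348, 0.0427, 0.0245]
orientation: [-0.633, 0.774, 0.0, 0.0]
ft_force: [-0.4, -0.2, -0.1]
opening: 0.0135
```

send_rows(rows=[[[0,0,0,-0.1,0,0,0],[0,0,0,-0.2,0,0,0],[0,0,0,-0.3,0,0,0]]])

```text
time_s: 16.5
eef_pos: [0.5354, 0.0456, 0.0246]
orientation: [-0.633, 0.774, -0.0, -0.0]
ft_force: [-0.0, -0.1, -1.6]
opening: 0.0137
```

send_rows(rows=[[[0,0,0,-0.1,0,0,0],[0,0,0,-0.2,0,0,0],[0,0,0,-0.3,0,0,0]]])

```text
time_s: 16.88
eef_pos: [0.5359, 0.0484, 0.0245]
orientation: [-0.633, 0.774, 0.0, -0.0]
ft_force: [-0.0, -1.8, -0.7]
opening: 0.0139
```

send_rows(rows=[[[0,0,0,-0.1,0,0,0],[0,0,0,-0.1,0,0,0]]])

```text
time_s: 17.12
eef_pos: [0.5359, 0.0492, 0.0245]
orientation: [-0.633, 0.774, 0.0, -0.0]
ft_force: [-0.9, -0.8, -0.9]
opening: 0.014
```

send_rows(rows=[[[0,0,0,-0.1,0,0,0],[0,0,0,-0.1,0,0,0]]])

```text
time_s: 17.38
eef_pos: [0.5359, 0.0499, 0.0245]
orientation: [-0.633, 0.774, 0.0, -0.001]
ft_force: [-0.8, -4.5, 1.4]
opening: 0.014
```

send_rows(rows=[[[0,0,0,-0.06,0,0,0],[0,0,0,-0.06,0,0,0],[0,0,0,-0.06,0,0,0]]])

```text
time_s: 17.75
eef_pos: [0.5359, 0.0503, 0.0245]
orientation: [-0.633, 0.774, 0.0, -0.001]
ft_force: [-0.5, -5.2, 1.8]
opening: 0.0135
```

```bash
python3 - <<'E'
from h import *
go([.549,.1119,.0245],168.5); print(r.observe()['moment'])
E
```

```text
eef [0.5359 0.0503 0.0245] jaw heading 168.5 tilt z [-0.0015 -0.001  -1.    ] op 0.0135 t 17.75
turn [ 0.07 -0.07  0.  ]
shift cm [-6.3  -0.05 -0.01]
F [-0.48 -5.19  1.77] tau [ 2.970e+00 -3.668e+01  1.379e+01  2.210e+00  7.800e-01  3.000e-02] q [ 0.395  0.47  -0.441  0.001 -0.661 -0.596]
[-1.54218995  0.2481396   0.01379278]
```

send_rows(rows=[[[0,0,0,-0.06,0,0,0],[0,0,0,-0.06,0,0,0],[0,0,0,-0.06,0,0,0]]])

```text
time_s: 18.12
eef_pos: [0.5359, 0.0505, 0.0245]
orientation: [-0.633, 0.774, 0.0, -0.001]
ft_force: [-0.3, -6.8, 1.4]
opening: 0.0138
```

send_rows(rows=[[[0,0,0,-0.04,0,0,0],[0,0,0,-0.04,0,0,0],[0,0,0,-0.04,0,0,0]]])

```text
time_s: 18.5
eef_pos: [0.5358, 0.0507, 0.0245]
orientation: [-0.633, 0.774, 0.0, -0.001]
ft_force: [-1.0, -7.8, 1.5]
opening: 0.0137
```

The push reads about 7.8 N, so it is snug. Releasing.

send_rows(rows=[[[0,0,0,0,0,0,0.6],[0,0,0,0,0,0,0.6],[0,0,0,0,0,0,0.6],[0,0,0,0,0,0,0.6],[0,0,0,0,0,0,0.6]]])

```text
time_s: 19.12
eef_pos: [0.5368, 0.0522, 0.0246]
orientation: [-0.633, 0.774, 0.0, 0.0]
ft_force: [-0.2, 0.0, 0.0]
opening: 0.05
```

send_rows(rows=[[[0,0,0,0,0,0,0.6],[0,0,0,0,0,0,0.6],[0,0,0,0,0,0,0.6]]])

```text
time_s: 19.5
eef_pos: [0.5367, 0.052, 0.0245]
orientation: [-0.633, 0.774, 0.0, -0.0]
ft_force: [0.4, -0.1, 0.3]
opening: 0.052
```

```bash
python3 - <<'E'
from h import *
go([.536,.0507,.15],168.5)
E
```

```text
eef [0.5367 0.052  0.0245] jaw heading 168.51 tilt z [-0.  0. -1.] op 0.052 t 19.5
turn [ 0.   -0.    0.01]
shift cm [  0.14   0.04 -12.55]
F [ 0.37 -0.11  0.3 ] tau [ 1.000e-02 -3.686e+01  1.236e+01  2.790e+00 -1.000e-02 -0.000e+00] q [ 0.397  0.471 -0.44  -0.    -0.661 -0.598]
```

send_rows(rows=[[[0,0,0,0,0,-3,0.6],[0,0,0,0,0,-7,0.6],[0,0,0,0,0,-12,0],[0,0,0,0,0,-12,0]]])

```text
time_s: 20.0
eef_pos: [0.5395, 0.0528, 0.149]
orientation: [-0.633, 0.774, -0.002, 0.005]
ft_force: [0.1, 0.3, -0.2]
opening: 0.0395
```

```bash
python3 - <<'E'
from h import *
go([.549,.1119,.060],168.5)
for n in ('scene','top'): cv2.imwrite(f'pics/{n}6.png',cv2.resize(r.grab_frame(n)[150:310,160:380,::-1],None,fx=3.5,fy=3.5,interpolation=cv2.INTER_CUBIC))
E
```

```text
eef [0.5395 0.0528 0.149 ] jaw heading 168.56 tilt z [ 0.0095  0.0029 -1.    ] op 0.0395 t 20.0
turn [-0.5   0.27  0.06]
shift cm [-5.94  0.32  8.93]
F [ 0.06  0.28 -0.2 ] tau [ -0.06 -33.88  17.06   3.93  -0.15   0.  ] q [ 0.397  0.307 -0.31   0.001 -0.944 -0.598]
```

View pics/scene6.png

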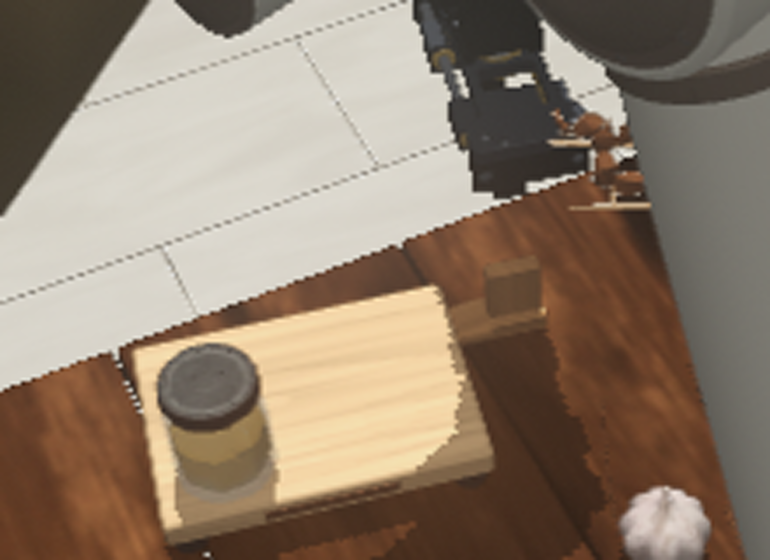

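View pics/top6.png

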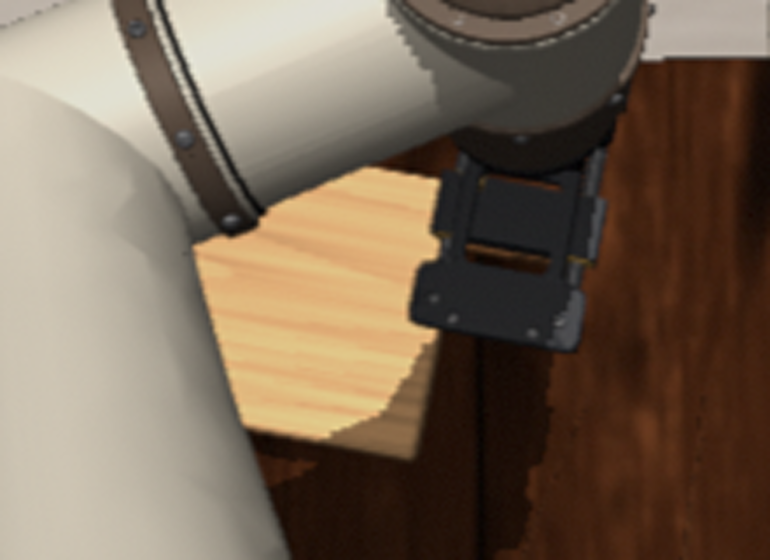

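The shim stands flat with its grip upright under the corner (scene crop (490,300)), and jar and board are unchanged. Next: over the short corner with the fingers shut.

send_rows(rows=[[[0,0,0,-3,0,0,0],[0,0,0,-6.1,0,0,0],[0,0,0,-6.1,0,3,0],[0,0,0,-6.1,0,6,0],[0,0,0,-6.1,0,8,0]]])

```text
time_s: 20.72
eef_pos: [0.5468, 0.111, 0.0611]
orientation: [-0.633, 0.774, 0.001, -0.003]
ft_force: [-0.4, 0.1, 0.3]
opening: 0.0005
```

send_rows(rows=[[[0,0,0,0,0,0,0],[0,0,0,0,0,0,0],[0,0,0,0,0,0,0]]])

```text
time_s: 21.1
eef_pos: [0.5494, 0.112, 0.0654]
orientation: [-0.633, 0.774, -0.0, 0.001]
ft_force: [0.4, 0.4, 0.4]
opening: 0.0007
```

```bash
python3 - <<'E'
from h import *
go([.549,.1119,.042],168.5)
for n in ('scene',): cv2.imwrite(f'pics/{n}7.png',cv2.resize(r.grab_frame(n)[150:310,160:380,::-1],None,fx=3.5,fy=3.5,interpolation=cv2.INTER_CUBIC))
E
```

```text
eef [0.5494 0.112  0.0654] jaw heading 168.52 tilt z [ 1.5e-03  6.0e-04 -1.0e+00] op 0.0007 t 21.1
turn [-0.07  0.05  0.02]
shift cm [0.02 0.04 2.34]
F [0.36 0.38 0.35] tau [ 0.000e+00 -3.676e+01  1.404e+01  3.170e+00 -2.000e-02 -0.000e+00] q [ 0.49   0.44  -0.352  0.    -0.778 -0.691]
```

View pics/scene7.png

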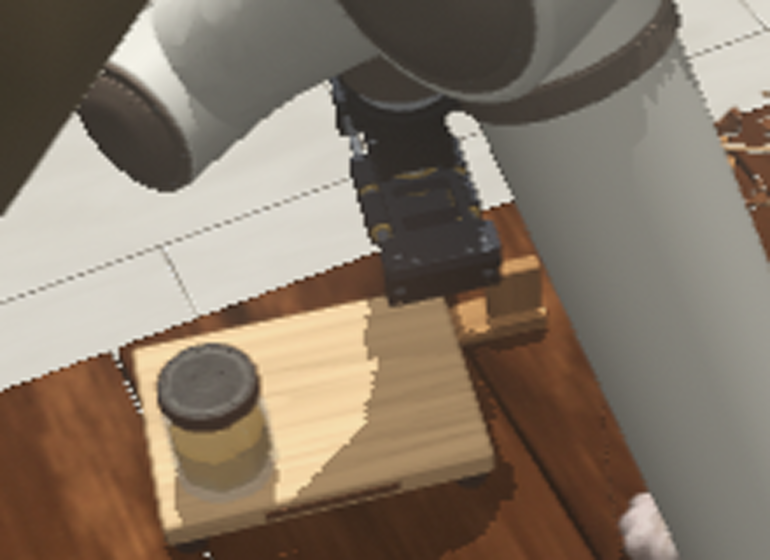

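send_rows(rows=[[[0,0,0,0,0,1,0],[0,0,0,0,0,2,0],[0,0,0,0,0,2.4,0],[0,0,0,0,0,2.4,0]]])

```text
time_s: 21.65
eef_pos: [0.5486, 0.1116, 0.0399]
orientation: [-0.633, 0.774, 0.0, -0.001]
ft_force: [0.5, -0.6, 0.0]
opening: 0.0006
```

send_rows(rows=[[[0,0,0,0,0,0.1,0],[0,0,0,0,0,0.2,0],[0,0,0,0,0,0.2,0]]])

```text
time_s: 22.02
eef_pos: [0.5489, 0.1118, 0.0387]
orientation: [-0.633, 0.774, -0.0, 0.0]
ft_force: [-0.3, 0.4, -0.6]
opening: 0.0007
```

send_rows(rows=[[[0,0,0,0,0,0.1,0],[0,0,0,0,0,0.15,0],[0,0,0,0,0,0.15,0]]])

```text
time_s: 22.4
eef_pos: [0.549, 0.1118, 0.0384]
orientation: [-0.633, 0.774, -0.0, 0.0]
ft_force: [-2.5, -0.5, 7.4]
opening: 0.0005
```

send_rows(rows=[[[0,0,0,0,0,0.05,0],[0,0,0,0,0,0.05,0],[0,0,0,0,0,0.05,0],[0,0,0,0,0,0.05,0]]])

```text
time_s: 22.9
eef_pos: [0.549, 0.1118, 0.0384]
orientation: [-0.633, 0.774, -0.0, 0.0]
ft_force: [-4.0, -1.3, 10.8]
opening: 0.0004
```

```bash
python3 - <<'E'
from h import *
go([.549,.1119,.042],168.5)
for n in ('scene',): cv2.imwrite(f'pics/{n}8.png',cv2.resize(r.grab_frame(n)[150:310,160:380,::-1],None,fx=3.5,fy=3.5,interpolation=cv2.INTER_CUBIC))
E
```

```text
eef [0.549  0.1118 0.0384] jaw heading 168.55 tilt z [ 8.e-04 -1.e-04 -1.e+00] op 0.0004 t 22.9
turn [-0.05  0.01  0.05]
shift cm [-0.01  0.   -0.36]
F [-4.04 -1.33 10.75] tau [ -0.42 -32.9   12.41   2.66   0.98   0.  ] q [ 0.49   0.477 -0.376  0.001 -0.717 -0.691]
```

View pics/scene8.png

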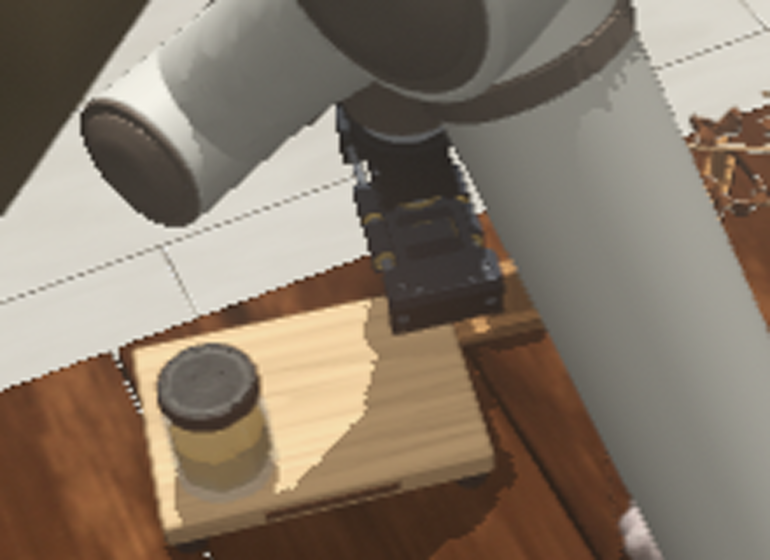

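Under 10.8 N the corner held at 38.4 mm: no rocking. Retreating.

send_rows(rows=[[[0,0,0,0,0,-0.5,0],[0,0,0,0,0,-2,0],[0,0,0,0,0,-6,0],[0,0,0,0,0,-11,0],[0,0,0,0,0,-15,0]]])

```text
time_s: 23.58
eef_pos: [0.5493, 0.1119, 0.1895]
orientation: [-0.633, 0.774, -0.0, 0.001]
ft_force: [0.2, -0.1, -0.6]
opening: 0.0005
```

send_rows(rows=[[[0,0,0,6,0,0,0],[0,0,0,12,0,0,0],[0,0,0,18,0,0,0],[0,0,0,18,0,0,0],[0,0,0,18,0,0,0]]])

```text
time_s: 24.2
eef_pos: [0.5133, -0.0647, 0.1872]
orientation: [-0.633, 0.775, -0.0, 0.001]
ft_force: [-0.5, 0.0, -0.0]
opening: 0.0007
```

```bash
python3 - <<'E'
from h import *
go([.549,.1119,.042])
for n in ('scene','top'):
    im=r.grab_frame(n)[:,:,::-1]; cv2.imwrite(f'pics/{n}9f.png',im)
    cv2.imwrite(f'pics/{n}9.png',cv2.resize(im[150:310,160:380],None,fx=3.5,fy=3.5,interpolation=cv2.INTER_CUBIC))
E
```

```text
eef [ 0.5133 -0.0647  0.1872] jaw heading 168.48 tilt z [ 1.2e-03  3.0e-04 -1.0e+00] op 0.0007 t 24.2
shift cm [-18.01   0.04  14.53]
F [-0.52  0.02 -0.05] tau [-7.000e-01 -2.994e+01  1.714e+01  3.890e+00 -2.000e-02  0.000e+00] q [ 0.189  0.232 -0.308 -0.    -1.03  -0.39 ]
```

View pics/scene9.png

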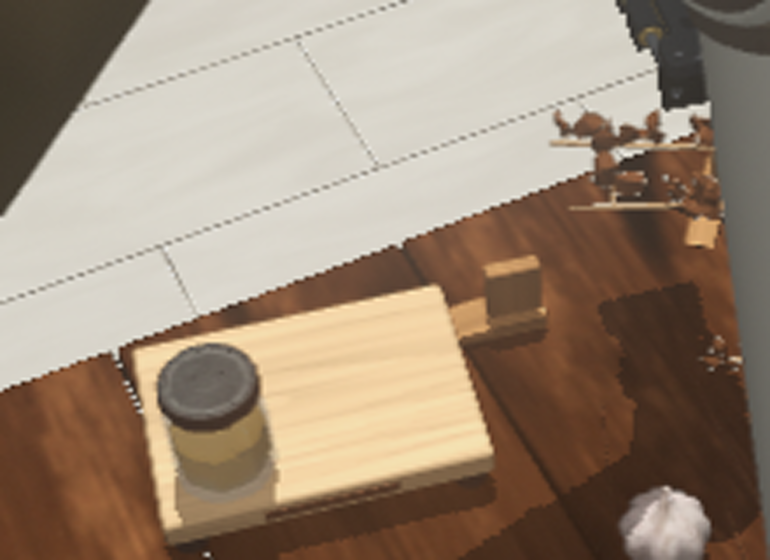

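View pics/top9f.png

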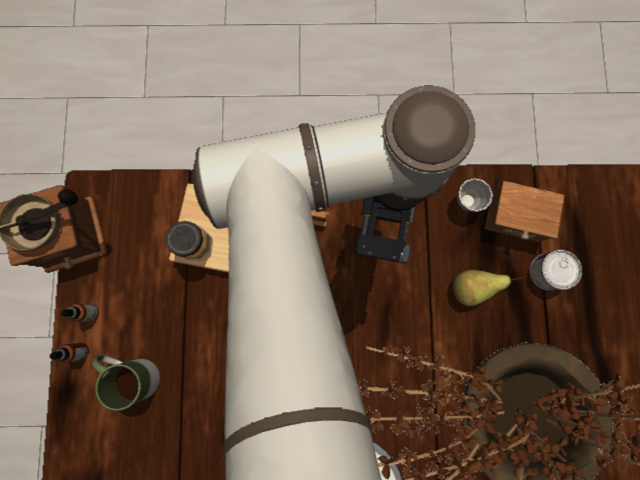

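The shim's grip is at the same scene pixels as before the press (crop (485–540, 258–330)), so the press didn't shift it. Cup (475,195), pear (480,288) and jar (186,240) haven't moved. I let the arm settle, then hand in.

send_rows(rows=[[[0,0,0,0,0,0,0],[0,0,0,0,0,0,0],[0,0,0,0,0,0,0]]])

```text
time_s: 24.68
eef_pos: [0.5131, -0.0642, 0.1865]
orientation: [-0.633, 0.774, 0.0, -0.0]
ft_force: [-0.7, -0.4, -0.0]
opening: 0.0005
```

```bash
python3 - <<'E'
from station import r
print(r.hand_in()); print(r.observe()['time_s'])
E
```

```text
the job is handed in; nothing more can be done
None
the job is handed in; nothing more can be done
```

The larger shim is wedged under the board's short foot and the board no longer rocks; I handed the job in at about 25 s of the 72 s allowed. Hand-in gives no verdict.

- **Wedging:** I gripped the shim by its grip and slid it flat and thin end first along the board's +y. It bit about 62 mm from the short corner, against a limit of 118 mm. I stopped at a push of about 7.8 N, just over the 7 N that counts as snug, and let go.
- **Rocking check:** I pressed the corner with the closed fingers up to about 10.8 N. It held at 38.4 mm as the force rose from 7.4 to 10.8 N.
- **Last pictures:** After I drew the arm back, the shim was flat and in the same place as before the press. The jar, cup and pear had not moved, and the arm was clear of everything with the wrist force near zero.
- **Not measured:** The force left between shim and board after release cannot be read directly. I inferred it from the push, the firm press and the unmoved shim. No check failed or disagreed.

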